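# Dispense the yellow ball cheese

### The arm

A 7-joint arm with a two-finger parallel gripper is mounted at the origin on a cart in front of the work surface, level with it; the furniture and walls round the work are solid. World frame = base frame: x ahead of the robot, y to its left, z up, the work surface at z = 0. Lengths are in m, angles in rad, forces in N, time in s.
With the tool pointing down it reaches from about 0.425 to 0.875 m from the base axis. Payload 9.9 kg.
Tool frame: the origin (TCP) lies at the very end of the fingers, on their centre line; the grasp point (between the pads) lies env.grip_depth behind it (env.grip_depth is the distance from the TCP to the grasp point, in m); y points along the fingers, z is the direction in which the jaws open and shut, and the axes are right-handed (so a half turn about y gives the same grasp; the last joint's range is limited). The gripper opens to 85 mm and grips with 20 to 120 N. Pads are 22 mm wide; open, the fingers measure 114 mm over their backs; the gripper's body (76 mm by 85 mm) begins 54 mm behind the grasp point. The pads swing forward as they close: fully open they stand 13 mm farther back than shut.
Start: joints at [1.211, 0.576, 0.025, 1.437, -0.015, 1.129, -0.057], TCP at [0.184, -0.649, 0.206] pointing down, gripper open.
Joint ranges: [-2.76, 2.76], [-0.34, 2.15], [-1.52, 1.57], [0.19, 2.46], [-1.09, 4.23], [0.17, 1.99], [-2.82, 2.82]. Speed limits (rad/s): [2.22, 2.22, 3.01, 3.01, 3.14, 3.14, 3.14].

### API

Orientations are given as a 3x3 rotation matrix whose columns are the frame's x, y, z axes.
In Python, from station import env gives the robot as it stands. The module is installed in compiled form; this text tells all that it offers. Calls block until the motion is done:
- env.reach(position, orientation): joint-space move of the TCP to a pose.
- env.servo_line(position, attitude=None, max_speed=0.15, contact_N=None): straight line of the TCP; attitude=None keeps the orientation; max_speed is the mean speed in m/s. With contact_N (N) it stops when the force on the tool has changed by that much, and returns True; else False.
- env.movej(angles): joint-space move.
- env.gripper_to(opening, squeeze=None): opening from 0.0 (shut) to 1.0 (fully open); squeeze is the grip in N (None keeps the last); returns when the fingers have stopped.
- env.pause(seconds).
- env.ik(position, orientation): joint angles nearest the present ones, or None.
- env.observe(): the state.
- env.read_camera(name): name is "scene" or "side" or "wrist"; returns a dict with "img" (480x640x3 uint8, blue, green, red), "mtx" (3x3 intrinsics, pixels), "R" (3x3) and "t" (3): a world point X has camera coordinates R X + t; the wrist camera has in their place "tool_from_camera" (4x4, takes a point from camera to tool coordinates, whose origin is the TCP and whose axes are the tool frame's). Camera axes: x right, y down, z forward; pixel columns grow to the right and rows downward; lengths in m; the calibration is good to about 2 mm. A picture is of the moment at which its call begins: read the wrist's pose just before it. There is no depth.
A pose or a line that the arm cannot do raises env.PlanningError and nothing moves.
- env.close_job(): hands the job in, once; it reports no verdict.
The state is a dict: "time_s": time; "qpos": joint angles; "joint_vel": joint speeds; "tau": joint torques, N m; "tcp_pos": TCP position; "ee_rot": TCP orientation; "force": force on the tool from outside, world axes, zero at the start; "ft_torque": the same for the moment, N m; "finger_gap": opening from 0.0 (shut) to 1.0 (fully open).
Only numpy, scipy, OpenCV 4.12 (cv2) and the standard library are available. Lean on these libraries where they do the work, as an engineer would, in place of code of your own. Each camera call takes 0.05 s, during which the arm holds its last target.

### The job

The dispenser on the cheese counter has two sloping lanes, each with a ball cheese held back by its own gate. With the fingertips press down the paddle of the lane that holds the yellow ball, far enough and long enough that its gate lifts and the ball rolls out into the tray below, then let the paddle come back up so that the gate is shut. Leave the other lane's paddle and gate alone so that the red ball stays behind it, and do not touch either ball or disturb the other cheeses.

Things in the scene. Friction and masses are not known exactly. Their poses are not given: they have to be found in the camera images.
- dispenser: Fixed two-lane ball dispenser, wooden base 230 x 400 x 12 mm. Origin: centre of its underside; z up, y along the lanes, downhill to the tray, x across. Lanes 72 mm wide, centres at x = -39 and +39 mm, from y = -30 mm, sloping 0.2 rad. Gates at y = 60 mm. Paddles at the uphill end, x = -64 and +64 mm, y = -190 mm. Height 150 mm at rest; a lifted gate rises to 205 mm.
- tray (a point): Middle of the floor of the tray at the foot of the lanes, 12 mm above the work surface (dispenser x = 0, y = 150 mm). Inside it spans x = -77 to +77 mm and y = 106 to 194 mm; walls reach 58 mm high (36 mm on the lanes' side); a 5 mm divider continues between the lanes.
- paddle_near (a point): Rubber-topped press paddle, 60 x 52 mm, of the lane on the dispenser's -x side (nearer the robot). This point: middle of its top face. At rest 142 mm above the work surface, outer (-y) end tilted 0.2 rad up; 100 mm from the pivot. Pressing takes about 3 to 5 N; it goes down 41 mm to a stop, then tilted 0.2 rad the other way; let go, it springs back up. Moves only this lane's gate.
- paddle_far (a point): Rubber-topped press paddle, 60 x 52 mm, of the lane on the dispenser's +x side (farther from the robot). This point: middle of its top face. At rest 142 mm above the work surface, outer (-y) end tilted 0.2 rad up; 100 mm from the pivot. Pressing takes about 3 to 5 N; it goes down 41 mm to a stop, then tilted 0.2 rad the other way; let go, it springs back up. Moves only this lane's gate.
- rocker_near (a joint): Rocker of the lane on the dispenser's -x side (nearer the robot), rad: 0 at rest, gate shut; grows as the paddle is pressed; 0.42 at its stop, gate fully lifted. A ball gets out from about 0.27. The pivot axis runs along the dispenser's x axis, at dispenser y = -90 mm, z = 130 mm.
- rocker_far (a joint): Rocker of the lane on the dispenser's +x side (farther from the robot), rad: 0 at rest, gate shut; grows as the paddle is pressed; 0.42 at its stop, gate fully lifted. A ball gets out from about 0.27. The pivot axis runs along the dispenser's x axis, at dispenser y = -90 mm, z = 130 mm.
- glass_edge (a point): Point on the fixed metal arch (never moves) that edges the counter's curved glass. Arch and glass rise from the counter's front edge (x = 260 mm, height 0) backward to 430 mm high at x = 750 mm; here, at x = 500 mm, about 310 mm. The glass covers all that lies to the right (-y) of this point's y; the dispenser stands in the open to its left. Fingertips that cross at 460 mm clear it.
- yellow_center (a point): Centre of the yellow ball cheese, 60 mm across, loose, in either lane behind its gate.
- red_center (a point): Centre of the red waxed ball cheese, 60 mm across, loose, in the other lane behind its gate.
- pepato_b: Pale cheese block, 58 x 105 x 52 mm, loose bystander. Origin: centre of its underside.
- stagionato_brick_b: Crumbly yellow cheese brick, 57 x 92 x 40 mm, loose bystander. Origin on its underside.
- scamorza_2_b: Yellow pear-shaped cheese, 58 mm across, 73 mm high, loose bystander standing on the deck (not the ball). Origin: centre of its underside.
- truffle_slice_b: Pale cheese wedge, 67 x 77 x 30 mm, loose bystander. Origin: centre of its underside.
- smoked_brick_b: Tan cheese brick, 53 x 82 x 38 mm, loose bystander. Origin on its underside.
- yellow_ball: The yellow ball cheese itself; its origin lies 30 mm from its centre and turns with it, so go by its centre.
- red_ball: The red ball cheese itself; its origin lies 30 mm from its centre and turns with it, so go by its centre.

How it is judged:
On the way, in this order (a step that is already met when the one before it is completed fails the run):
1. the fingers press down the paddle of the yellow ball's lane and its gate lifts (((value of joint rocker_near above 0.2 rad and contact force between the fingers and dispenser above 0.5 N and horizontal distance between the grasp point and paddle_near below 0.06 m and x of yellow_center in the frame of dispenser below 0 m) or (value of joint rocker_far above 0.2 rad and contact force between the fingers and dispenser above 0.5 N and horizontal distance between the grasp point and paddle_far below 0.06 m and x of yellow_center in the frame of dispenser above 0 m))), for 0.05 s.
2. the yellow ball has rolled into the tray (y of yellow_center in the frame of dispenser between 0.115 and 0.195 m and z of yellow_center in the frame of dispenser below 0.07 m and x of yellow_center in the frame of dispenser between -0.08 and 0.08 m), for 0.2 s.
At the end, for the whole second after the job is handed in: The yellow ball's centre lies in the tray (dispenser y 115 to 195 mm, lower than 70 mm, within the tray's sides), at rest; both rockers are back within 0.05 rad of shut; the red ball is still behind its gate (dispenser y under 50 mm, higher than 70 mm) (all of step 2 and linear speed of yellow_ball below 0.02 m/s and value of joint each of rocker_near, rocker_far below 0.05 rad and y of red_center in the frame of dispenser below 0.05 m and z of red_center in the frame of dispenser above 0.07 m); the robot touches nothing.
It fails at once if the wrong lane's paddle is worked (its rocker beyond 0.1 rad) ((value of joint rocker_near above 0.1 rad and x of red_center in the frame of dispenser below 0 m) or (value of joint rocker_far above 0.1 rad and x of red_center in the frame of dispenser above 0 m)).
It fails at once if the robot touches a ball (contact force between any of the arm, the fingers and yellow_ball above 0.5 N or contact force between any of the arm, the fingers and red_ball above 0.5 N).
It fails at once if a ball is lifted (its centre more than 130 mm above the surface) (height (world z) of any of yellow_center, red_center above 0.13 m).
It fails at once if another cheese is moved by more than 20 mm (distance of any of pepato_b, stagionato_brick_b, scamorza_2_b, truffle_slice_b, smoked_brick_b from where it was at the start of the episode above 0.02 m).
It also fails if it takes over 40 s, if anything falls off the work surface, if the arm or the gripper's body presses on something with over 40 N, if the wrist force passes 120 N, or if a joint passes its speed limit or range.

## Working session

There is one attempt and no reset: what is moved stays moved. The work goes in short steps, each a Python script; the robot and the scene stay as the last script left them, time stands still between calls to the robot, and variables do not carry over. Pictures are saved under pics/ and viewed, and the job is handed in when it is done.

```bash
mkdir -p pics
python3 - <<'E'
from station import env
import cv2,numpy as np
o=env.observe();print(o['time_s'],o['tcp_pos'],o['ee_rot'],env.grip_depth)
for n in("scene","side","wrist"):
    c=env.read_camera(n);cv2.imwrite(f"pics/{n}0.png",c["img"])
    if n!="wrist":
        print(n,c["mtx"].tolist(),(-c["R"].T@c["t"]).tolist(),c["R"].tolist())
        np.savez(n+"0.npz",**c)
E
```

```text
0.0 [ 0.18366486 -0.64901831  0.20495287] [[-9.62209946e-01 -5.21665773e-04  2.72308185e-01]
 [-2.72308674e-01  1.56660678e-03 -9.62208674e-01]
 [ 7.53514840e-05 -9.99998637e-01 -1.64945874e-03]] 0.0187
scene [[541.4366896208649, 0.0, 306.1676281658419], [0.0, 541.4366896208649, 249.39110942495125], [0.0, 0.0, 1.0]] [-0.11519256605350547, 0.4875612215142363, 1.2395816672475535] [[-0.6384180900852036, -0.7696513384324968, -0.007691521372767322], [-0.5996448299565093, 0.5036146685836725, -0.6219311404760073], [0.48254369766725874, -0.39243990984152505, -0.7830341608162349]]
side [[620.3592874511704, 0.0, 311.6677733877441], [0.0, 620.3592874511704, 234.73806347242257], [0.0, 0.0, 1.0]] [0.01174984583899423, 1.146865180207475, 0.7395810094333779] [[-0.916184477578181, -0.4000923180319193, 0.023068161969287238], [-0.17032306381569373, 0.33663186937778683, -0.9261042265596524], [0.36276170825657833, -0.8524113570167059, -0.37656184279837346]]
```

View pics/scene0.png

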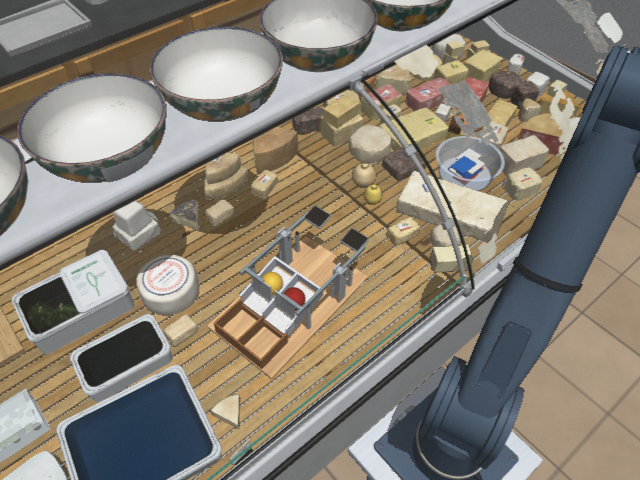

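View pics/side0.png

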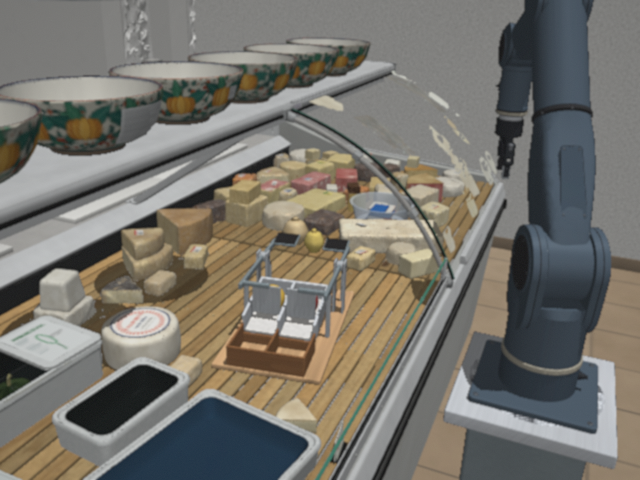

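View pics/wrist0.png

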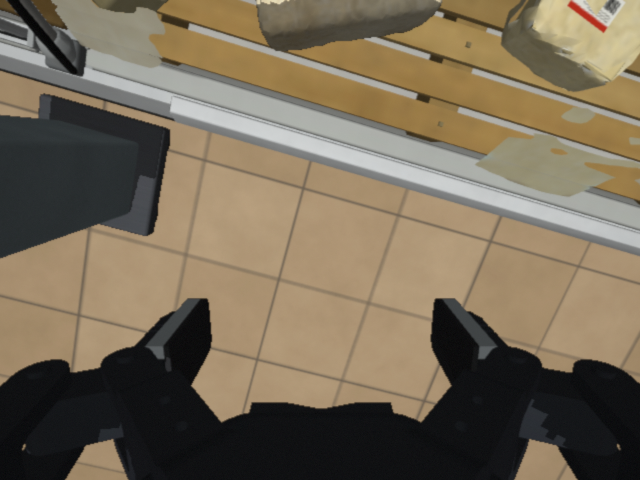

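The yellow ball is at scene px (272,283) and the red at (296,297). The paddles are the dark quads at about (318,215) and (354,240). I'll measure them next.

```bash
cat > h.py <<'E'
import numpy as np,cv2
def ray(c,uv):
    d=c["R"].T@np.linalg.inv(c["mtx"])@np.array([uv[0],uv[1],1.]); return -c["R"].T@c["t"],d/np.linalg.norm(d)
def onz(c,uv,z):
    p,d=ray(c,uv); return p+d*(z-p[2])/d[2]
def tri(l):
    A=np.zeros((3,3));b=np.zeros(3)
    for c,uv in l:
        p,d=ray(c,uv);P=np.eye(3)-np.outer(d,d);A+=P;b+=P@p
    X=np.linalg.solve(A,b);return X,[np.linalg.norm((np.eye(3)-np.outer(ray(c,u)[1],ray(c,u)[1]))@(X-ray(c,u)[0])) for c,u in l]
def proj(c,X):
    q=c["mtx"]@(c["R"]@np.array(X)+c["t"]);return q[:2]/q[2]
E
python3 - <<'E'
from h import *
s=dict(np.load("scene0.npz"));d=dict(np.load("side0.npz"))
cv2.imwrite("pics/sc_crop.png",cv2.resize(s["img"][190:380,200:390],None,fx=3.1,fy=3.1,interpolation=cv2.INTER_CUBIC))
cv2.imwrite("pics/sd_crop.png",cv2.resize(d["img"][220:390,200:390],None,fx=3.4,fy=3.4,interpolation=cv2.INTER_CUBIC))
for n,c,roi in(("scene",s,(290,195,90,65)),("side",d,(265,225,95,35))):
    x,y,w,h=roi;m=np.zeros((480,640),np.uint8);m[y:y+h,x:x+w]=(c["img"][y:y+h,x:x+w].max(2)<75)*255
    k,l,st,ce=cv2.connectedComponentsWithStats(m)
    for i in range(1,k):
        if st[i,4]>40:
            q=np.argwhere(l==i)[:,::-1].astype(np.float32);print(n,st[i],ce[i],cv2.minAreaRect(q), onz(c,ce[i],.142))
hs=cv2.cvtColor(s["img"],cv2.COLOR_BGR2HSV)[260:320,250:320]
for nm,m in(("yel",(hs[...,0]>18)&(hs[...,0]<32)&(hs[...,1]>170)&(hs[...,2]>120)),("red",((hs[...,0]<6)|(hs[...,0]>172))&(hs[...,1]>170))):
    q=np.argwhere(m);e=q.mean(0)[::-1]+[250,260];print(nm,len(q),e,onz(s,e,.095))
E
```

```text
scene [305 206  24  20 260] [316.67307692 215.83461538] ((316.64410400390625, 215.7735137939453), (18.79064178466797, 15.185906410217285), 32.47119140625) [ 0.63258779 -0.15890545  0.142     ]
scene [342 229  25  21 288] [354.16666667 238.94097222] ((354.3077087402344, 239.03843688964844), (19.414506912231445, 15.808956146240234), 33.6900634765625) [ 0.50707916 -0.18146027  0.142     ]
side [307 225  21  10  61] [316.75409836 228.1147541 ] ((317.2467956542969, 228.16082763671875), (21.444639205932617, 6.264091968536377), 16.389541625976562) [ 0.59397621 -0.25426376  0.142     ]
side [275 232  23  12 183] [285.89617486 237.90710383] ((286.04052734375, 237.7567596435547), (21.04306983947754, 10.028338432312012), 9.462322235107422) [ 0.63700418 -0.15705475  0.142     ]
side [325 238  22  12 191] [335.68586387 243.47120419] ((335.5671081542969, 243.39633178710938), (20.65069580078125, 9.717975616455078), 6.340191841125488) [ 0.51122667 -0.18012626  0.142     ]
yel 8 [271.125 276.25 ] [0.58011731 0.04057946 0.095     ]
red 187 [295.38502674 294.62032086] [0.49514271 0.02820809 0.095     ]
```

View pics/sc_crop.png

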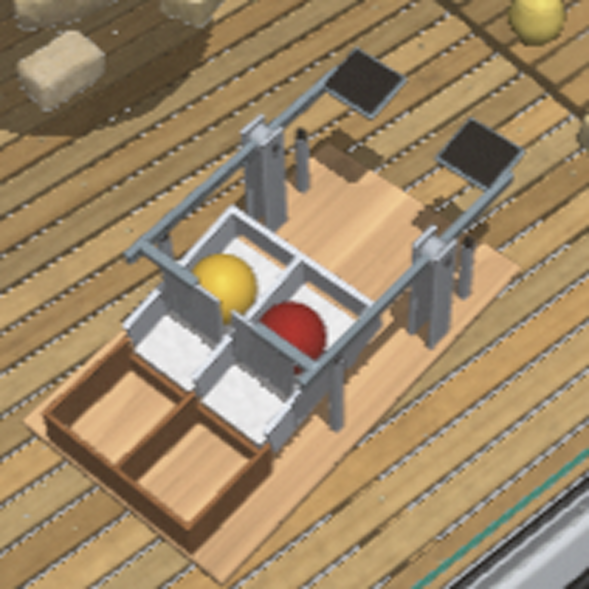

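View pics/sd_crop.png

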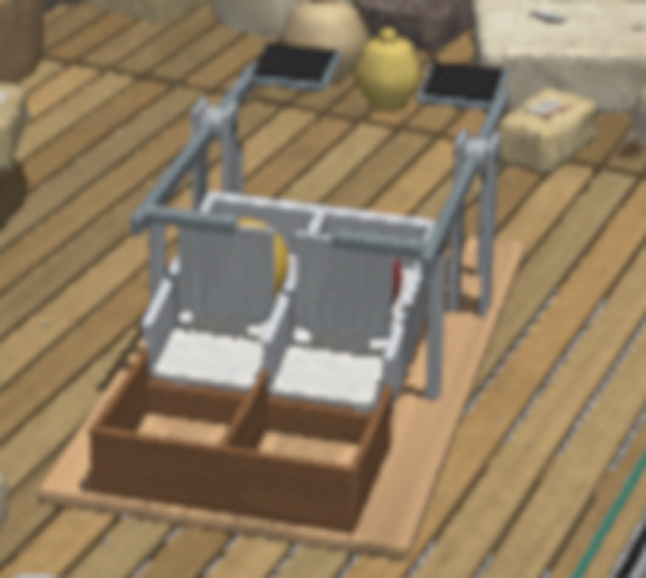

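Run:
```python
from h import *
s=dict(np.load("scene0.npz"));d=dict(np.load("side0.npz"))
F,e=tri([(s,(316.67,215.83)),(d,(285.9,237.9))]);print(F,e)
N,e=tri([(s,(354.17,238.94)),(d,(335.69,243.47))]);print(N,e)
x=(F-N)[:2];print("dist",np.linalg.norm(x),"yaw",np.arctan2(x[1],x[0]))
# arch points in scene
for uv in((357,84),(408,140),(440,190),(466,288)): print(uv)
```

```text
[ 0.63663582 -0.16044109  0.13968142] [np.float64(0.0020752932229316655), np.float64(0.0020752932229317505)]
[ 0.51036872 -0.1828301   0.14010329] [np.float64(0.001957240936850997), np.float64(0.001957240936850972)]
dist 0.1282366889840223 yaw 0.1754906866442856
(357, 84)
(408, 140)
(440, 190)
(466, 288)
```

The scene view shows the yellow ball in the far, up-left lane. Its paddle triangulates to (0.636, -0.160), and the 128 mm paddle spacing checks out. Dispenser yaw is about 0.175. Next I'll find the arch's y position, close the fingers, raise, and cross high.

Run:
```python
from h import *
s=dict(np.load("scene0.npz"));d=dict(np.load("side0.npz"))
print(onz(s,(357,84),.43),onz(s,(466,288),.02),onz(d,(290,112),.43),onz(d,(450,278),.02))
print("shelf edge",onz(s,(200,165),.45))
from station import env
env.gripper_to(0.0)
o=env.observe();p=o['tcp_pos'].copy();p[2]=.50
env.servo_line(p,max_speed=.25)
o=env.observe();print(o['time_s'],o['tcp_pos'],o['qpos'],o['force'])
R=o['ee_rot'];a=np.arctan2(-.159,.635)-np.arctan2(p[1],p[0])
c,s_=np.cos(a),np.sin(a);Rn=np.array([[c,-s_,0],[s_,c,0],[0,0,1]])@R
print(a,env.ik([.635,-.159,.5],Rn),env.ik([.635,-.159,.25],Rn),env.ik([.635,-.159,.1],Rn))
```

```text
[ 0.71075225 -0.35577798  0.43      ] [ 0.25424917 -0.3705148   0.02      ] [ 0.69499214 -0.29635182  0.43      ] [ 0.25367743 -0.36845997  0.02      ]
shelf edge [0.69353854 0.11846222 0.45      ]
2.2417 [ 0.18379298 -0.64928883  0.49918559] [ 1.20525375  0.53562528  0.05170562  0.7419242  -0.02758974  1.86584772
 -0.05323318] [ 0.46931076  0.30327492 -0.02475749]
1.0496284314173625 [ 0.34517787  0.50120193 -0.39715908  0.81073125  0.19478461  1.85911429
 -0.1968671 ] [ 0.38836971  0.52979866 -0.36529253  1.41795298  0.19250838  1.23034151
 -0.24098068] [ 0.3889495   0.66081765 -0.36223705  1.61116279  0.27629885  0.921891
 -0.31710126]
```

Run:
```python
from h import *
s=dict(np.load("scene0.npz"));d=dict(np.load("side0.npz"))
a=cv2.resize(s["img"][60:300,0:400],(800,480),interpolation=cv2.INTER_CUBIC)
b=cv2.resize(d["img"][50:290,0:420],(800,457),interpolation=cv2.INTER_CUBIC)
cv2.imwrite("pics/shA.png",a);cv2.imwrite("pics/shB.png",b)
```

```text
(no output)
```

View pics/shA.png

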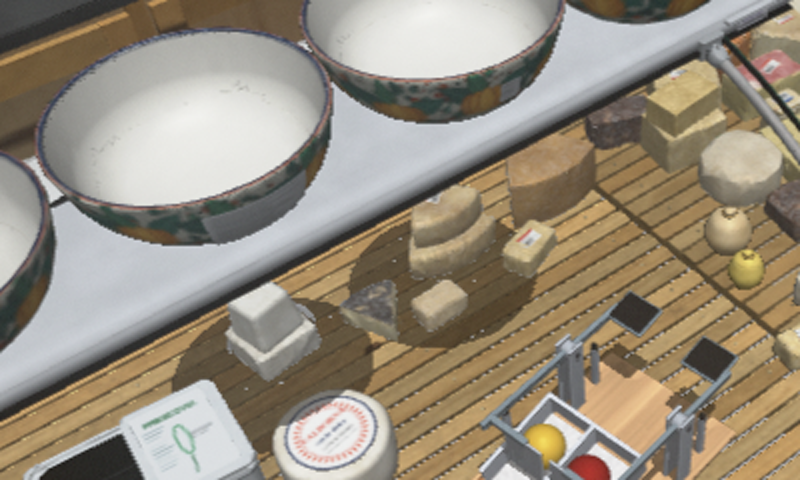

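View pics/shB.png

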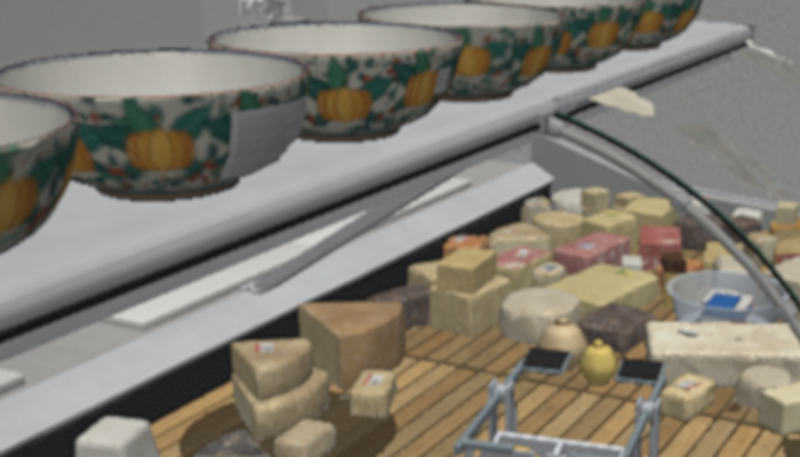

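Run:
```python
from h import *
s=dict(np.load("scene0.npz"));d=dict(np.load("side0.npz"))
def pl(c,a,b):
    p,x=ray(c,a);_,y=ray(c,b);n=np.cross(x,y);n/=np.linalg.norm(n);return n,n@p
n1,d1=pl(s,(0,262.5),(300,111.5));n2,d2=pl(d,(0,226),(283,115.6))
for y in(-.3,-.16,.1): print(y,np.linalg.solve([n1,n2,[0,1,0]],[d1,d2,y]))
```

```text
-0.3 [ 0.73835167 -0.3         0.40809924]
-0.16 [ 0.74262334 -0.16        0.40637166]
0.1 [0.75055644 0.1        0.40316328]
```

The shelf's front edge is at x≈0.74, z≈0.41. I'll retract to a smaller radius, swing with joint 1 only, and then approach.

Run:
```python
from h import *
from station import env
o=env.observe();p=o['tcp_pos'].copy();p[:2]*=.61/np.hypot(*p[:2]);p[2]=.5
env.servo_line(p,max_speed=.25)
q=np.array(env.observe()['qpos']);q[0]-=1.05
env.movej(q)
o=env.observe();print(o['time_s'],o['tcp_pos'],o['qpos'],o['ee_rot'].round(3).tolist())
t=[.630,-.160,.20]
print(env.ik(t,o['ee_rot']))
env.servo_line(t,max_speed=.2)
o=env.observe();print(o['time_s'],o['tcp_pos'],o['force'])
for n in("scene","side","wrist"): cv2.imwrite(f"pics/{n}1.png",env.read_camera(n)["img"])
s=env.read_camera("scene")["img"];cv2.imwrite("pics/sc1.png",cv2.resize(s[140:340,200:440],None,fx=3,fy=3))
d=env.read_camera("side")["img"];cv2.imwrite("pics/sd1.png",cv2.resize(d[90:390,180:430],None,fx=2,fy=2))
```

```text
4.8333 [ 0.59047537 -0.14907944  0.50053384] [ 0.1440742   0.3907106   0.04835918  0.9826697  -0.01825115  1.76806528
 -0.06199669] [[-0.245, 0.0, 0.97], [-0.97, -0.001, -0.245], [0.0, -1.0, 0.001]]
[ 0.16003309  0.54148974  0.02693104  1.51838003 -0.01513948  1.08140677
 -0.0569806 ]
6.5 [ 0.63045234 -0.16011645  0.20107883] [0.55928738 0.39526953 0.63988559]
```

View pics/sc1.png

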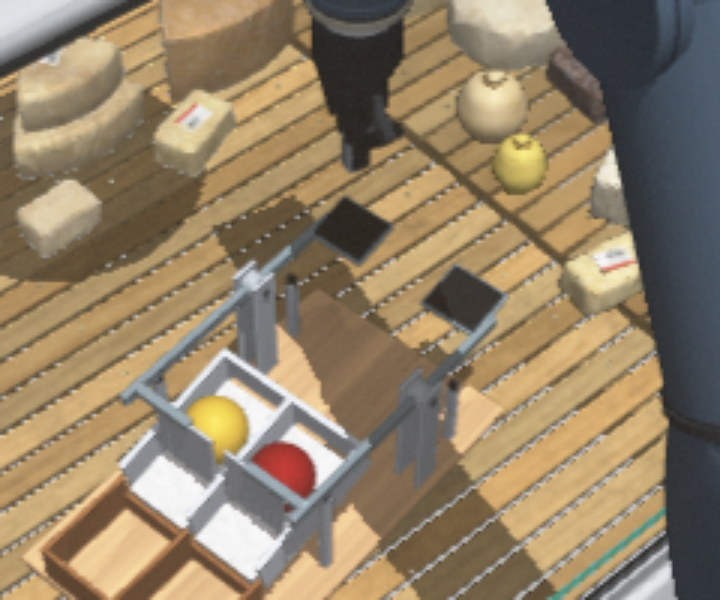

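View pics/sd1.png

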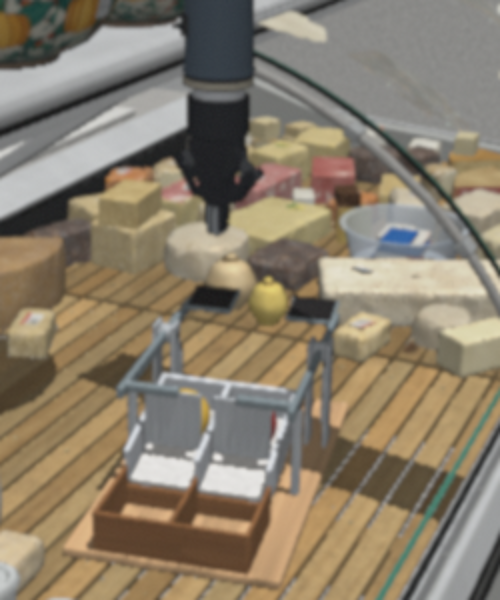

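View pics/wrist1.png

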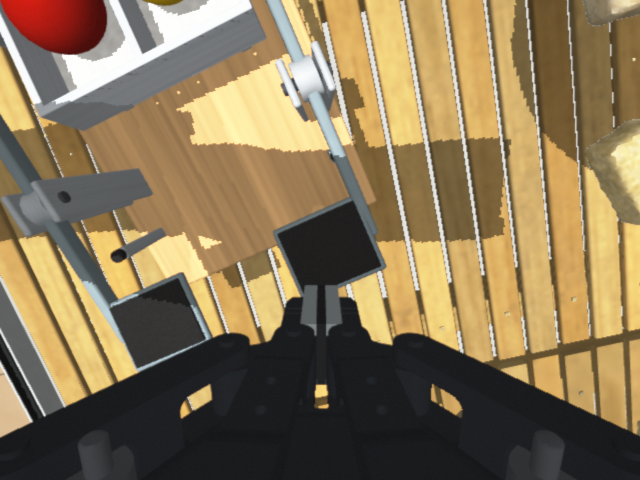

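Tips sit above the far paddle (wrist px (330,247)). I'll cross-check with the wrist ray, then touch and press.

Run:
```python
from h import *
from station import env
o=env.observe();w=env.read_camera("wrist");T=np.eye(4);T[:3,:3]=o['ee_rot'];T[:3,3]=o['tcp_pos'];M=T@np.array(w["tool_from_camera"])
d=M[:3,:3]@np.linalg.inv(w["mtx"])@[330,247,1.];P=M[:3,3]+d*(.142-M[2,3])/d[2];print("wrist paddle",P)
assert abs(P[0]-.636)<.015 and abs(P[1]+.16)<.015
t=np.array([(P[0]+.636)/2-.003,(P[1]-.16)/2,.16])
env.servo_line(t,max_speed=.1)
r=env.servo_line([t[0],t[1],.128],max_speed=.04,contact_N=1.5)
o=env.observe();print(r,o['time_s'],o['tcp_pos'],o['force'])
r=env.servo_line([t[0],t[1],.104],max_speed=.04,contact_N=15)
o=env.observe();print(r,o['time_s'],o['tcp_pos'],o['force'])
env.pause(.6)
s=env.read_camera("scene")["img"];cv2.imwrite("pics/sc2.png",cv2.resize(s[140:340,200:440],None,fx=3,fy=3))
d=env.read_camera("side")["img"];cv2.imwrite("pics/sd2.png",cv2.resize(d[90:390,180:430],None,fx=2,fy=2))
```

```text
wrist paddle [ 0.63618866 -0.15884085  0.142     ]
False 8.3 [ 0.6332787  -0.15947697  0.12821927] [-0.317372    0.04501964 -0.17619907]
False 9.05 [ 0.63266842 -0.15907175  0.10369204] [-0.42821039  0.46254843  0.02650099]
```

View pics/sc2.png

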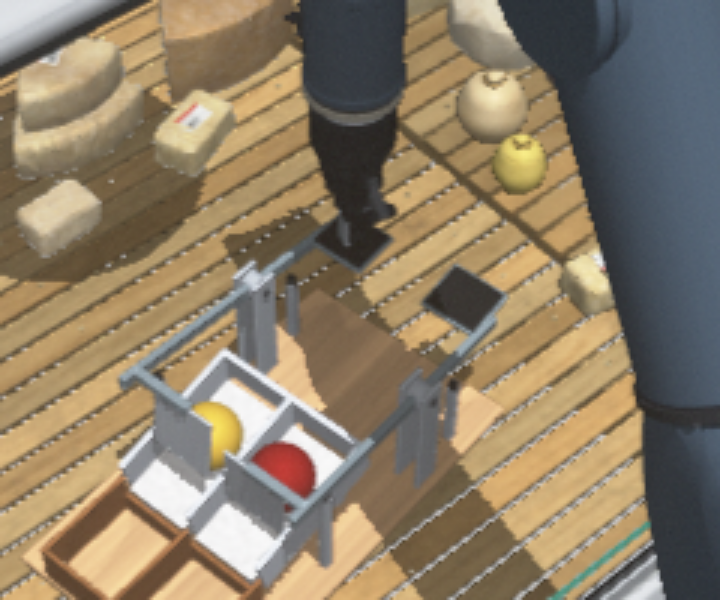

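View pics/sd2.png

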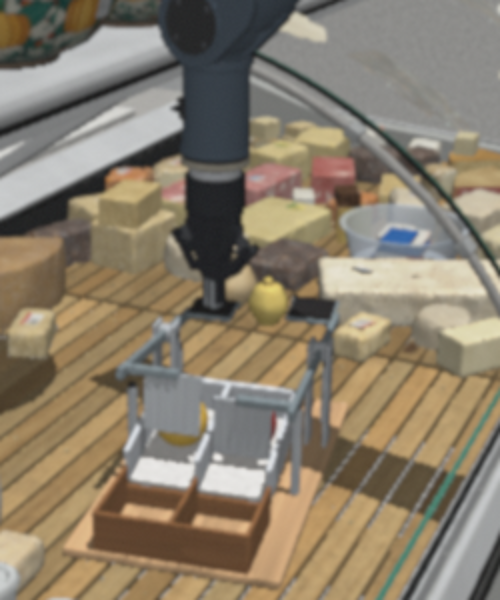

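The gate is only partly lifted and the ball is still held, with little force reading. I'll press further in guarded steps.

Run:
```python
from h import *
from station import env
o=env.observe();print(o['time_s'],o['tcp_pos'],o['force'],o['ft_torque'],o['finger_gap'],o['tau'])
t=o['tcp_pos'].copy()
r=env.servo_line([t[0],t[1],.094],max_speed=.04,contact_N=15)
for i in range(2):
    env.pause(.2);o=env.observe();print(r,o['time_s'],o['tcp_pos'],o['force'])
s=env.read_camera("scene")["img"];cv2.imwrite("pics/sc3.png",cv2.resize(s[140:340,200:440],None,fx=3,fy=3))
d=env.read_camera("side")["img"];cv2.imwrite("pics/sd3.png",cv2.resize(d[90:390,180:430],None,fx=2,fy=2))
```

```text
9.75 [ 0.63308466 -0.15943345  0.10399844] [0.42653701 0.67742074 0.00763748] [0.01854631 0.03531873 0.01531567] -0.0010859038389093635 [-2.55800034e-03 -7.67859006e+01  2.31680408e+00 -2.44472373e+01
  1.26599401e-02  1.00056983e-03 -9.90594367e-05]
False 10.35 [ 0.63288331 -0.15969808  0.09388682] [ 0.56577828 -0.21663057  0.35468468]
False 10.55 [ 0.63307704 -0.15949483  0.09403769] [-0.88153519 -0.51764489  0.43065056]
```

View pics/sc3.png

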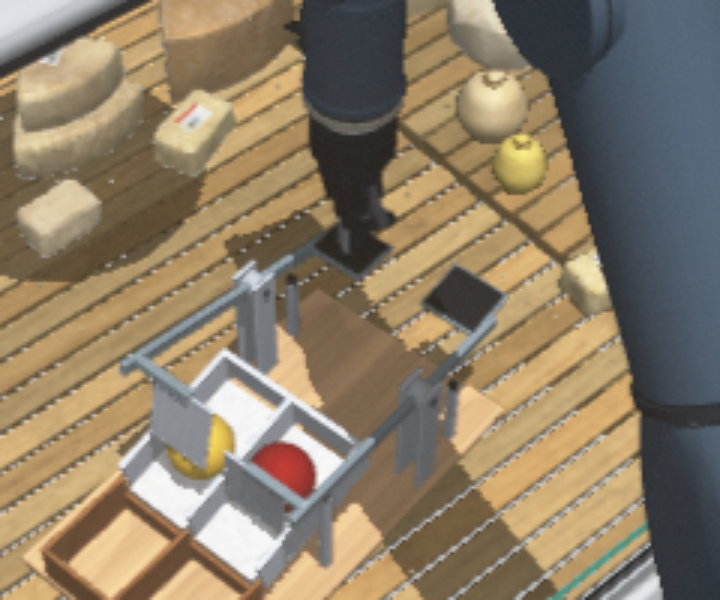

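View pics/sd3.png

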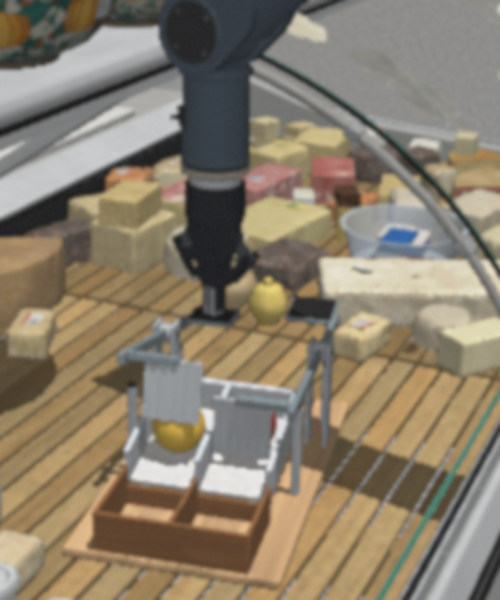

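The gate is lifted about halfway and the ball has crept under its edge. I'll press a bit more.

Run:
```python
from h import *
from station import env
t=env.observe()['tcp_pos'].copy()
r=env.servo_line([.633,-.1595,.085],max_speed=.04,contact_N=15)
for i in range(3):
    env.pause(.4);o=env.observe();print(r,o['time_s'],o['tcp_pos'],o['force'])
s=env.read_camera("scene")["img"];cv2.imwrite("pics/sc4.png",cv2.resize(s[140:340,200:440],None,fx=3,fy=3))
d=env.read_camera("side")["img"];cv2.imwrite("pics/sd4.png",cv2.resize(d[90:390,180:430],None,fx=2,fy=2))
```

```text
False 11.425 [ 0.63322399 -0.15947711  0.08520039] [1.41641422 2.6317921  4.68225796]
False 11.825 [ 0.63314977 -0.15957821  0.08506863] [1.4045194  3.64671503 5.24066497]
False 12.225 [ 0.63305777 -0.15959998  0.08500268] [2.06302589 2.25379749 4.00645924]
```

View pics/sc4.png

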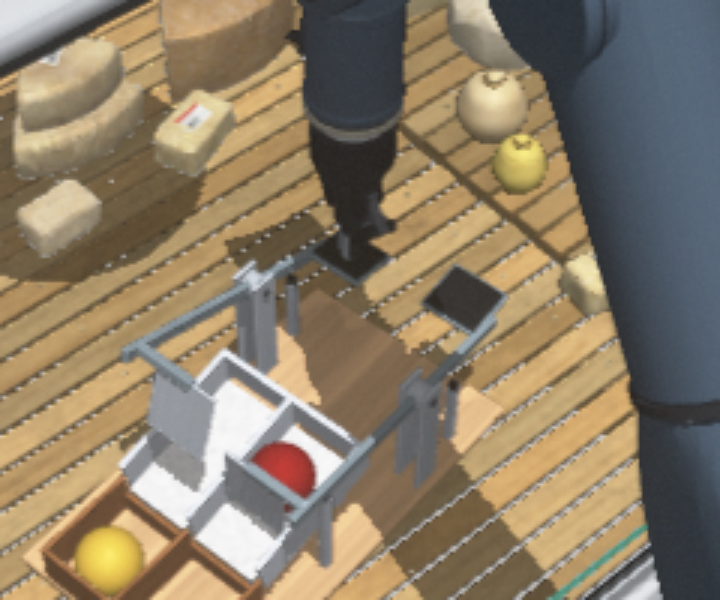

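View pics/sd4.png

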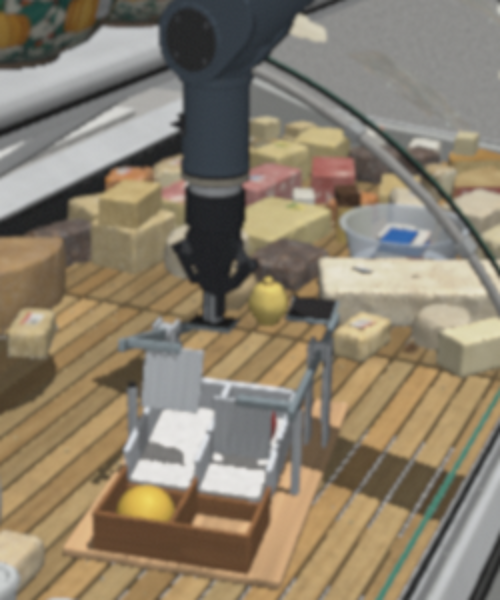

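The yellow ball is in the tray (scene crop (110,558)), and red is still behind its gate. Now I'll release the paddle and retreat.

Run:
```python
from h import *
from station import env
env.servo_line([.633,-.1595,.17],max_speed=.1)
env.servo_line([.60,-.150,.30],max_speed=.15)
env.pause(1.0)
o=env.observe();print(o['time_s'],o['tcp_pos'],o['force'])
S=env.read_camera("scene");s=S["img"];cv2.imwrite("pics/sc5.png",cv2.resize(s[140:340,200:440],None,fx=3,fy=3))
d=env.read_camera("side")["img"];cv2.imwrite("pics/sd5.png",cv2.resize(d[90:390,180:430],None,fx=2,fy=2))
m=cv2.cvtColor(s,cv2.COLOR_BGR2HSV)
def cen(mm):
    k,l,st,ce=cv2.connectedComponentsWithStats(mm.astype(np.uint8));i=1+st[1:,4].argmax();return st[i,4],ce[i]
mm=(m[...,0]>17)&(m[...,0]<32)&(m[...,1]>185)&(m[...,2]>110);mm[:300]=0;mm[:,:200]=0;mm[:,280:]=0
a,c=cen(mm);P=onz(S,c,.042)
F=np.array([.635,-.159]);y=.1755;ex=np.array([np.cos(y),np.sin(y)]);ey=np.array([-np.sin(y),np.cos(y)])
org=F-.064*ex+.190*ey
print(a,c,P,"disp xy",(P[:2]-org)@ex,(P[:2]-org)@ey)
```

```text
15.375 [ 0.5999915  -0.14998597  0.30000757] [-0.47789497  0.3274334   0.15506903]Traceback (most recent call last):
  File "<stdin>", line 13, in <module>
  File "<stdin>", line 11, in cen
ValueError: attempt to get argmax of an empty sequence
```

View pics/sc5.png

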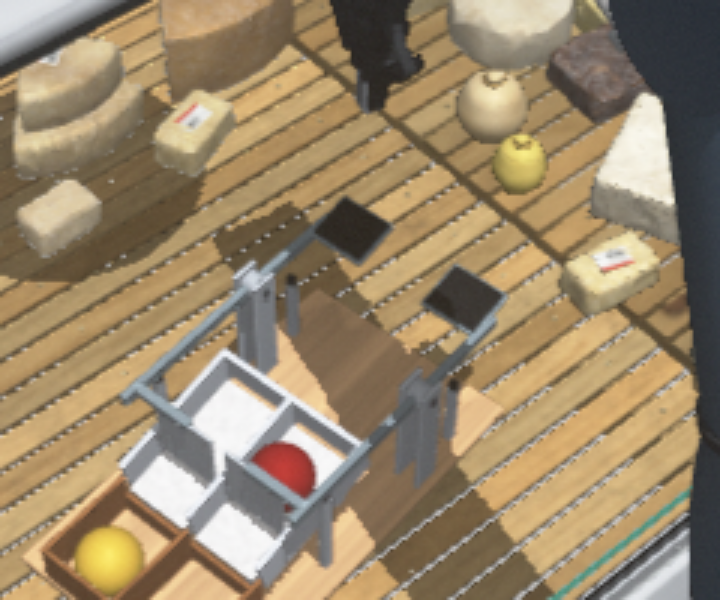

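View pics/sd5.png

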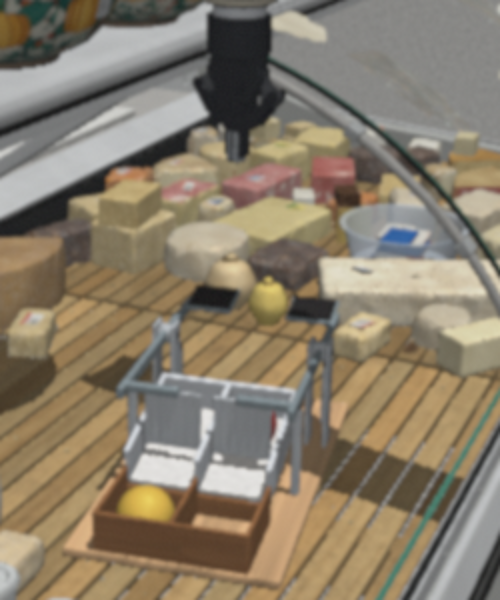

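The gate is shut, the paddle is back up, and the ball is at the same pixel in both pictures, so it's at rest. My colour-mask check came up empty, so I'll compute the ball position from the pixel I can see and hand in.

Run:
```python
from h import *
from station import env
S=dict(np.load("scene0.npz"));P=onz(S,(200+110/3,140+559/3),.042)
y=.1755;ex=np.array([np.cos(y),np.sin(y)]);ey=np.array([-np.sin(y),np.cos(y)]);org=np.array([.635,-.159])-.064*ex+.190*ey
print(P,(P[:2]-org)@ex,(P[:2]-org)@ey, env.observe()['time_s'])
env.close_job()
```

```text
[0.54422605 0.18201574 0.042     ] 0.03416191115717239 0.16162669846388553 15.475
the job is handed in; nothing more can be done
```

I pressed the far paddle, the one for the yellow ball's lane, with closed fingertips. The yellow ball rolled into the tray, I let the paddle come back up, and I handed the job in at about 15.5 s.

**What the last checks showed:**
- **Yellow ball:** its centre is at about x = 34 mm, y = 162 mm in the dispenser frame, inside the tray. It was at the same pixel before and after I let go of the paddle.
- **Paddles and gates:** both paddles are up and both gates look shut in the two camera views.
- **Red ball and other cheeses:** the red ball is still behind its gate, and I saw no bystander cheese move. I did not measure the cheeses' positions again.
- **Robot:** the gripper is clear of everything, with its tips 300 mm above the surface.

**What failed or disagreed:**
- **Ball position check:** my automatic colour mask for the yellow ball found nothing, so I worked out its position from a pixel I picked by eye.
- **Force and depth:** the force reading stayed near zero during the first part of the press, although the paddle was visibly moving. It rose to about 4–5 N only at full depth. I also had to bring the fingertips to 85 mm, about 16–19 mm lower than I had calculated.

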